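# Make up two service kits on the garage bench

## Task

Make up the parts kits for two jobs: put the white oil filter and the brake pad in the red tray, and the orange oil filter and the wheel bearing in the blue tray, one part to a compartment (either one). Set each part down on the compartment floor without dropping it, filters standing upright and the pad and bearing lying flat as they do now, and leave the green filter, the brass plug, the yellow tin and the spanner where they are.

Things in the scene. Friction and masses are not known exactly. Their poses are not given: they have to be found in the camera images.
- white_filter: White oil filter: white painted canister with a domed fluted top and a steel-coloured bottom edge, standing upright, 66 mm in diameter, 80 mm tall, about 350 g. Origin: centre of its underside; z up its axis. One of six stock pieces in shuffled places.
- orange_filter: Orange oil filter: orange painted canister with a domed fluted top and a steel-coloured bottom edge, standing upright, 66 mm in diameter, 80 mm tall, about 350 g. Origin: centre of its underside; z up its axis. One of six stock pieces in shuffled places.
- green_filter: Green oil filter: green painted canister with a domed fluted top and a steel-coloured bottom edge, standing upright, 66 mm in diameter, 80 mm tall, about 350 g. Origin: centre of its underside; z up its axis. Stays in the stock. One of six stock pieces in shuffled places.
- brake_pad: Brake pad lying flat, friction side up, about 250 g: bare steel backing plate 84 mm (its x) by 44 mm (its y) and 5 mm thick, on it a black block 64 x 44 x 12 mm with one groove; 17 mm high in all. Grip it across the 44 mm. Origin: centre of its underside; x along its length, z up. One of six stock pieces in shuffled places.
- bearing: Wheel bearing lying flat on its end: steel ring with a black seal, 60 mm outside diameter, 30 mm bore, 37 mm high, about 350 g. Origin: centre of its underside, on its axis; z up. One of six stock pieces in shuffled places.
- sump_plug: Brass drain plug standing on its hexagonal head: head 25 mm over corners and 12 mm high, 32 mm flange at 12 to 15 mm, 16 mm shank up to 35 mm. Stays in the stock. Origin: centre of its underside; z up. One of six stock pieces in shuffled places.
- red_tray: Red shallow open tray, fixed. 108 mm (x) by 212 mm (y) outside; floor 3 mm thick, wall and divider tops 15 mm above the bench, walls 4 mm thick. A divider at y = 0 makes two compartments, each 100 x 100 mm inside, centred at y = +52 and -52 mm, x = 0. Origin: centre of its underside, on the bench; z up. Turned by up to 0.3 rad; red and blue may swap sides.
- blue_tray: Blue shallow open tray, fixed. 108 mm (x) by 212 mm (y) outside; floor 3 mm thick, wall and divider tops 15 mm above the bench, walls 4 mm thick. A divider at y = 0 makes two compartments, each 100 x 100 mm inside, centred at y = +52 and -52 mm, x = 0. Origin: centre of its underside, on the bench; z up. Turned by up to 0.3 rad; red and blue may swap sides.
- grease_tin: Yellow round tin, 70 mm in diameter, 60 mm tall, standing loose left of the trays and stock. Not to be moved. Origin: centre of its underside; z up.
- spanner: Loose steel spanner, 180 mm long, under 20 mm high, lying at the right of the trays and stock. Not to be moved. Origin: under the middle of its length; x along it, towards the jaw. (Other equipment is fixed and stands only beyond 0.75 m ahead of the robot or more than 0.55 m to its sides.)
Not all that is in view belongs to the job. What is shaped like the brake_pad but brown or pink is not meant. Of the things that look like the white_filter, take the one that is farthest from the robot's base at the start.

How it is judged:
At the end, for the whole second after the job is handed in: Each named part in its tray, one per compartment, origin within 40 mm of the compartment centre in tray x and y and at most 9 mm above the tray underside, z axis within 0.12 rad of vertical, at rest; green filter, plug, tin and spanner within 30 mm of their start (((x of white_filter in the frame of red_tray between -0.04 and 0.04 m and y of white_filter in the frame of red_tray between 0.012 and 0.092 m and z of white_filter in the frame of red_tray between -0.003 and 0.009 m and x of brake_pad in the frame of red_tray between -0.04 and 0.04 m and y of brake_pad in the frame of red_tray between -0.092 and -0.012 m and z of brake_pad in the frame of red_tray between -0.003 and 0.009 m) or (x of white_filter in the frame of red_tray between -0.04 and 0.04 m and y of white_filter in the frame of red_tray between -0.092 and -0.012 m and z of white_filter in the frame of red_tray between -0.003 and 0.009 m and x of brake_pad in the frame of red_tray between -0.04 and 0.04 m and y of brake_pad in the frame of red_tray between 0.012 and 0.092 m and z of brake_pad in the frame of red_tray between -0.003 and 0.009 m)) and ((x of orange_filter in the frame of blue_tray between -0.04 and 0.04 m and y of orange_filter in the frame of blue_tray between 0.012 and 0.092 m and z of orange_filter in the frame of blue_tray between -0.003 and 0.009 m and x of bearing in the frame of blue_tray between -0.04 and 0.04 m and y of bearing in the frame of blue_tray between -0.092 and -0.012 m and z of bearing in the frame of blue_tray between -0.003 and 0.009 m) or (x of orange_filter in the frame of blue_tray between -0.04 and 0.04 m and y of orange_filter in the frame of blue_tray between -0.092 and -0.012 m and z of orange_filter in the frame of blue_tray between -0.003 and 0.009 m and x of bearing in the frame of blue_tray between -0.04 and 0.04 m and y of bearing in the frame of blue_tray between 0.012 and 0.092 m and z of bearing in the frame of blue_tray between -0.003 and 0.009 m)) and angle between each of white_filter, brake_pad, orange_filter, bearing's own z axis and vertical below 0.12 rad and linear speed of each of white_filter, brake_pad, orange_filter, bearing below 0.02 m/s and angular speed of each of white_filter, brake_pad, orange_filter, bearing below 0.3 rad/s and distance of each of green_filter, sump_plug, grease_tin, spanner from where it was at the start of the episode below 0.03 m); the robot touches nothing.
It fails at once if the green filter, brass plug, yellow tin or spanner is shifted by more than 30 mm (distance of any of green_filter, sump_plug, grease_tin, spanner from where it was at the start of the episode above 0.03 m).
It fails at once if a part is dropped or thrown (over 0.8 m/s with no finger on it: a free fall of about 33 mm) ((linear speed of white_filter above 0.8 m/s and contact force between the fingers and white_filter below 0.05 N) or (linear speed of orange_filter above 0.8 m/s and contact force between the fingers and orange_filter below 0.05 N) or (linear speed of brake_pad above 0.8 m/s and contact force between the fingers and brake_pad below 0.05 N) or (linear speed of bearing above 0.8 m/s and contact force between the fingers and bearing below 0.05 N)).
It also fails if it takes over 99 s, if anything falls off the work surface, if the arm or the gripper's body presses on something with over 40 N, if the wrist force passes 120 N, or if a joint passes its speed limit or range.

## Robot

A 6-joint arm with a two-finger parallel gripper is mounted at the origin on the work surface. World frame = base frame: x ahead of the robot, y to its left, z up, the work surface at z = 0. Lengths are in m, angles in rad, forces in N, time in s.
With the tool pointing down it reaches from about 0.35 to 0.85 m from the base axis. Payload 8.1 kg.
Tool frame: the origin (TCP) lies at the very end of the fingers, on their centre line; the grasp point (between the pads) lies 19 mm behind it (pinch_z is the distance from the TCP to the grasp point, in m); z points along the fingers, y is the line along which they close (so a half turn about z gives the same grasp; the last joint's range is limited). The gripper opens to 85 mm and grips with 20 to 120 N. Pads are 22 mm wide; open, the fingers measure 114 mm over their backs; the gripper's body (76 mm by 85 mm) begins 54 mm behind the grasp point. The pads swing forward as they close: fully open they stand 13 mm farther back than shut.
Start: joints at [1.105, 0.13, 1.488, -0, 1.523, -0.085], TCP at [0.223, 0.557, 0.231] pointing down, gripper open.
Joint ranges: [-2.96, 2.96], [-0.89, 2.26], [0.02, 2.5], [-1.34, 4.48], [0, 2.73], [-2.66, 2.66]. Speed limits (rad/s): [2.39, 2.39, 2.79, 3.14, 3.14, 3.14].

## Interface

Orientations are given as a unit quaternion [w, x, y, z].
In Python, from bench import observe, read_camera, camera_model, sign_off, pinch_z gives the robot as it stands.
- The arm moves only by the shell command python3 -m inch 'ROWS' [FORCE]. ROWS is JSON, a list of rows, each a list of 5 numbers: the shift along the tool's x, y, z in cm, then the turn about the tool's z in rad, then the closure, from 0 (fully open) to 1 (shut). In form: [[dx, dy, dz, roll, fingers], ...]. A call has exactly 5 rows; each row shifts and turns the commanded pose from where the row before left it, along the tool's axes as they then stand; what a row does not reach is not made up. A row lasts 1/8 s, in which the tool goes at most 62.5 mm and 10.7 degrees, less where a joint would pass 70% of its speed; a pose out of reach is approached as far as the arm can. A call with a gripper value outside its range is refused whole. The fingers move at their own pace and stop on an object; FORCE is the grip in N (left out, the last holds). Time passes only in rows, so rows that do not move let the fingers close, or fill a call up. It gives the time, the measured TCP pose, the force, the opening and the grip force at its end, in the units of the state.
- observe(): the state, without advancing time (a new reading comes with each control period).
- read_camera(name): name is "scene" or "side" or "wrist"; returns the picture (400x640x3 uint8, blue, green, red); there is no depth.
- camera_model(name): a dict with "camera_matrix" (3x3 intrinsics, pixels), "D" ([k1, k2, p1, p2, k3] as OpenCV has them; the pictures are not rectified), "origin" and "rotation" of the camera in the world; the wrist camera has in their place "T_tool_cam" (4x4, takes a point from camera to tool coordinates, whose origin is the TCP and whose axes are the flange's). Camera axes: x right, y down, z forward; pixel columns grow to the right and rows downward; lengths in m; the calibration is good to about 2 mm. A picture is of the moment at which its call begins: read the wrist's pose just before it. camera_model takes no time and is no camera call.
- sign_off(): hands the job in; it is judged then, once.
The state is a dict: "t": time; "joint_positions": joint angles; "qvel": joint speeds; "joint_torque": joint torques, N m; "eef_pos": TCP position; "tcp_rot": TCP orientation; "ft_force": force on the tool from outside, world axes, zero at the start; "ft_torque": the same for the moment, N m; "opening": finger opening in m; "gripper_force": force on a finger pad.
Only numpy, scipy, OpenCV 4.12 (cv2) and the standard library are available. Lean on these libraries where they do the work, as an engineer would, in place of code of your own. Each camera call takes 0.05 s, during which the arm holds its last target. There are 200 camera calls.

## Working session

There is one attempt and no reset: what is moved stays moved. The work goes in short steps, Python scripts to look and compute and a shell command to move; the robot and the scene stay as the last step left them, time stands still between calls to the robot, and variables do not carry over. Pictures are saved under pics/ and viewed, at most 14 in all, crops included, and the job is handed in when it is done.

```bash
ls; mkdir -p pics
python3 - <<'E'
from bench import *
import cv2,json
s=observe();print({k:s[k] for k in('t','eef_pos','tcp_rot','opening')},pinch_z)
for n in('scene','side','wrist'):
    cv2.imwrite(f'pics/{n}0.png',read_camera(n));m=camera_model(n);print(n,m)
E
```

```text
pics
{'t': 0.0, 'eef_pos': array([0.22271889, 0.55653325, 0.2302372 ]), 'tcp_rot': array([-2.64226371e-04,  1.89257526e-01,  9.81927044e-01, -8.93700143e-04]), 'opening': 0.08566552509623249} 0.0187
scene {'camera_matrix': array([[405.4953617 ,   0.        , 320.37026298],
       [  0.        , 405.4953617 , 209.80708047],
       [  0.        ,   0.        ,   1.        ]]), 'D': array([-0.0049421,  0.       ,  0.       ,  0.       ,  0.       ]), 'origin': array([ 1.24607551, -0.4524393 ,  0.80201407]), 'rotation': array([-0.35728331,  0.78620957,  0.46238991, -0.20104408])}
side {'camera_matrix': array([[381.93041746,   0.        , 313.01879325],
       [  0.        , 381.93041746, 198.82062571],
       [  0.        ,   0.        ,   1.        ]]), 'D': array([0.03181636, 0.        , 0.        , 0.        , 0.        ]), 'origin': array([-0.02807297, -1.00562011,  0.80315794]), 'rotation': array([-0.45259646,  0.85792594, -0.21661045,  0.11045105])}
wrist {'camera_matrix': array([[352.96467179,   0.        , 315.68397532],
       [  0.        , 352.96467179, 198.71061348],
       [  0.        ,   0.        ,   1.        ]]), 'D': array([0.00656207, 0.        , 0.        , 0.        , 0.        ]), 'T_tool_cam': array([[ 4.72391144e-04, -9.48689353e-01, -3.16209248e-01,
         8.24533411e-02],
       [ 9.99999863e-01,  3.76445560e-04,  3.64509216e-04,
         1.84399228e-03],
       [-2.26770445e-04, -3.16209377e-01,  9.48689400e-01,
        -1.43554237e-01],
       [ 0.00000000e+00,  0.00000000e+00,  0.00000000e+00,
         1.00000000e+00]])}
```

View pics/scene0.png

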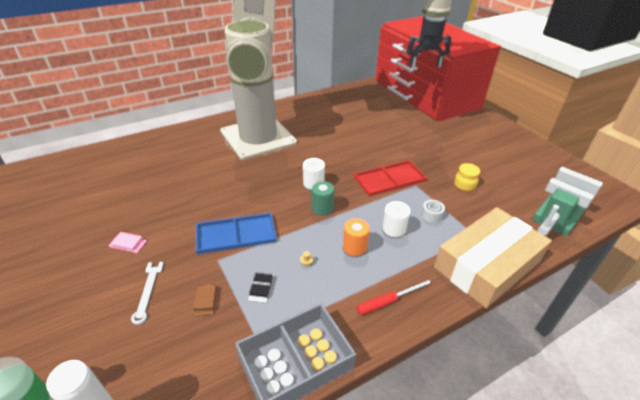

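View pics/side0.png

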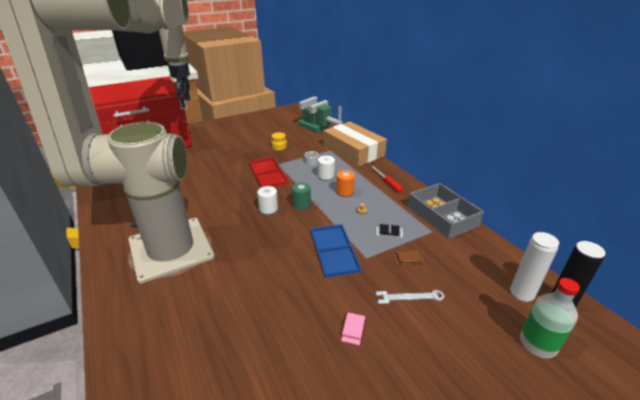

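White-filter candidates: scene (314,173), nearer the base, and (397,219), on the mat and farther, which is my choice. There is also a white bottle at (75,385), which is the wrong size. Pad candidates: black on steel (261,287), my choice; brown (205,298) and pink (128,242) are not meant. Orange (356,237), bearing (433,210), green (322,198), plug (307,258), tin (467,177).

```bash
cat > h.py <<'E'
from bench import *
import cv2,numpy as np
from scipy.spatial.transform import Rotation as R
def Rq(q): return R.from_quat(np.r_[q[1:],q[0]]).as_matrix()
def cam(n,s=None):
    m=camera_model(n)
    if n=='wrist':
        s=s or observe(); T=m['T_tool_cam'];Rt=Rq(s['tcp_rot'])
        return m,Rt@T[:3,:3],Rt@T[:3,3]+s['eef_pos']
    return m,Rq(m['rotation']),np.array(m['origin'])
def rays(c,px):
    m,Rc,o=c
    u=cv2.undistortPoints(np.float64(px).reshape(-1,1,2),m['camera_matrix'],m['D']).reshape(-1,2)
    return np.c_[u,np.ones(len(u))]@Rc.T,o
def plane(c,px,z):
    d,o=rays(c,px); return o+d*((z-o[2])/d[:,2])[:,None]
def tri(c1,p1,c2,p2):
    A=np.zeros((3,3));b=np.zeros(3);L=[]
    for c,p in((c1,p1),(c2,p2)):
        d,o=rays(c,[p]);d=d[0]/np.linalg.norm(d[0]);P=np.eye(3)-np.outer(d,d);A+=P;b+=P@o;L.append((P,o))
    x=np.linalg.solve(A,b);return x,[np.linalg.norm(P@(x-o)) for P,o in L]
def proj(c,X):
    m,Rc,o=c
    return cv2.projectPoints(np.float64(X).reshape(-1,1,3),Rc.T,-Rc.T@o,m['camera_matrix'],m['D'])[0].reshape(-1,2)
HSV={'red':[((0,150,90),(6,255,255)),((173,150,90),(180,255,255))],'blue':[((104,150,60),(122,255,255))],
'orange':[((7,190,150),(16,255,255))],'white':[((0,0,185),(180,40,255))],'black':[((0,0,0),(180,255,45))],
'green':[((65,80,20),(95,255,255))],'yellow':[((20,150,120),(32,255,255))]}
def blobs(im,col,amin=60,roi=None):
    h=cv2.cvtColor(im,cv2.COLOR_BGR2HSV);m=sum(cv2.inRange(h,*r) for r in HSV[col])
    if roi:
        k=np.zeros_like(m);x0,y0,x1,y1=roi;k[y0:y1,x0:x1]=255;m&=k
    m=cv2.morphologyEx(m,cv2.MORPH_CLOSE,np.ones((3,3)))
    cs=cv2.findContours(m,cv2.RETR_EXTERNAL,cv2.CHAIN_APPROX_NONE)[0]
    return sorted([c for c in cs if cv2.contourArea(c)>amin],key=cv2.contourArea,reverse=True)
def cen(c):
    M=cv2.moments(c);return np.array([M['m10']/M['m00'],M['m01']/M['m00']])
E
cat > m1.py <<'E'
from h import *
S=cv2.imread('pics/scene0.png');D=cv2.imread('pics/side0.png');cs,cd=cam('scene'),cam('side')
np.set_printoptions(precision=4,suppress=True)
def two(name,col,r1,r2,a=25):
    b1,b2=blobs(S,col,a,r1),blobs(D,col,a,r2)
    if not(b1 and b2): print(name,len(b1),len(b2));return
    p1,p2=cen(b1[0]),cen(b2[0]);x,e=tri(cs,p1,cd,p2);print(name,p1,p2,x,np.array(e))
two('white','white',(380,200,412,238),(315,153,337,180))
two('white_near','white',(300,158,328,190),(255,185,280,215))
two('orange','orange',(340,215,372,258),(334,168,358,198))
two('green','green',(308,180,338,216),(290,180,314,210))
two('pad','black',(245,268,276,304),(374,220,406,240),15)
two('tin','yellow',(450,160,485,192),(268,130,290,152))
# hand-picked: bearing top centre, plug top, spanner ends
for n,a,b in(('bearing',(432.5,206.5),(312,156)),('plug',(306.5,253),(362.5,205)),('sp1',(155,266),(381,296)),('sp2',(138,317),(438,296))):print(n,*tri(cs,a,cd,b))
for col,r1,r2 in(('red',(350,155,430,200),(245,152,290,190)),('blue',(190,210,282,256),(305,220,364,278))):
    cc=[]
    for im,c,r in((S,cs,r1),(D,cd,r2)):
        b=blobs(im,col,100,r);h=cv2.convexHull(np.vstack(b))
        P=plane(c,h.reshape(-1,2),.012)[:,:2];rc=cv2.minAreaRect(np.float32(P*1000));print(col,rc)
        cc.append(cv2.boxPoints(rc)/1000)
    X=[plane(cs,[[0,0]],0)]
    # corners: scene/side hull 4-gon triangulation for rim height
    q=[]
    for im,c,r,bx in((S,cs,r1,cc[0]),(D,cd,r2,cc[1])):
        h=cv2.convexHull(np.vstack(blobs(im,col,100,r)))
        pts=h.reshape(-1,2);P=plane(c,pts,.012)[:,:2]
        q.append([pts[np.argmin(np.linalg.norm(P-k,axis=1))] for k in cc[0]])
    for a,b in zip(*q):print('  corner',*tri(cs,a,cd,b))
E
python3 m1.py
python3 - <<'E'
import cv2,numpy as np
a=cv2.imread('pics/scene0.png')[150:310,230:490];b=cv2.imread('pics/side0.png')[130:290,240:440]
a=cv2.resize(a,(780,480))[:, :];b=cv2.resize(b,(600,480))
cv2.imwrite('pics/cropA.png',cv2.resize(a,(780,480)));cv2.imwrite('pics/cropB.png',b)
E
```

```text
white [394.0961 216.3074] [326.847  165.3341] [0.6388 0.1345 0.0565] [0.0009 0.0009]
white_near [312.4205 171.5641] [267.8105 197.8418] [0.3474 0.0393 0.0531] [0.0012 0.0012]
orange 0 1
green [322.3455 197.3552] [301.1362 197.0583] [0.4603 0.0095 0.04  ] [0.0015 0.0015]
pad 0 2
tin [467.0636 176.5413] [278.4799 140.9795] [0.579  0.474  0.0318] [0.0011 0.0011]
bearing [0.6434 0.2714 0.0354] [np.float64(0.0017426668728401477), np.float64(0.0017426668728401388)]
plug [ 0.6275 -0.1316  0.0356] [np.float64(0.0008871493580541712), np.float64(0.000887149358054267)]
sp1 [ 0.4574 -0.4752  0.0072] [np.float64(0.0017051580995731078), np.float64(0.001705158099573168)]
sp2 [ 0.5918 -0.5442  0.0059] [np.float64(0.00010350205272761447), np.float64(0.00010350205272756708)]
red ((441.91375732421875, 272.5682373046875), (225.84706115722656, 125.88990020751953), 83.45903015136719)
red ((440.4879150390625, 275.4969482421875), (243.96434020996094, 116.51918029785156), 82.5558853149414)
  corner [0.3727 0.1784 0.0163] [np.float64(0.005675305243254729), np.float64(0.005675305243254691)]
  corner [0.4803 0.
[... 226 characters left out ...]
4(0.0008902839102204293), np.float64(0.0008902839102200563)]
blue ((445.2938232421875, -256.41717529296875), (205.06741333007812, 107.01153564453125), 73.3340072631836)
blue ((440.1019592285156, -255.12936401367188), (217.20065307617188, 105.97099304199219), 73.37952423095703)
  corner [ 0.3632 -0.3364  0.0075] [np.float64(0.0007181899309317573), np.float64(0.0007181899309318429)]
  corner [ 0.4585 -0.3662  0.0051] [np.float64(0.0002721956336829329), np.float64(0.00027219563368294263)]
  corner [ 0.5174 -0.1764  0.0115] [np.float64(0.003955430387626175), np.float64(0.003955430387626331)]
  corner [ 0.4205 -0.1459  0.0113] [np.float64(0.0029727008334412054), np.float64(0.0029727008334412513)]
```

View pics/cropA.png

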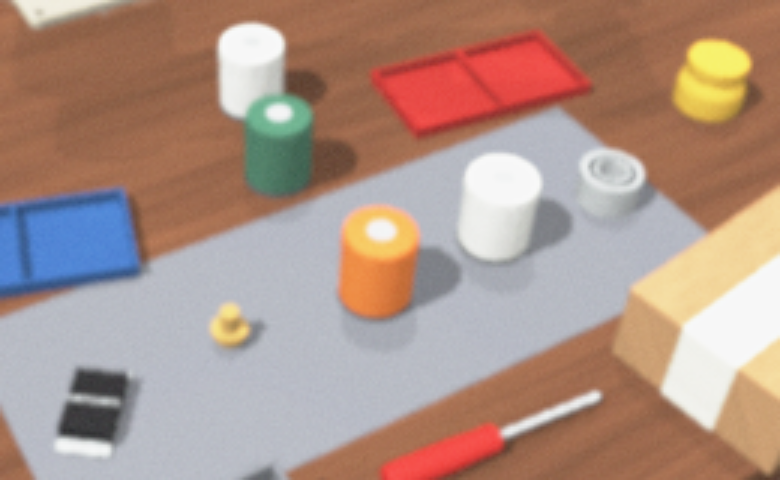

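Crop confirms my choices: the far white filter is on the mat at crop (500,205), beside the orange one (380,260) and the bearing (610,180). The pad, black on steel, is at (95,410). Next I move to a wrist viewpoint over the mat.

```bash
python3 -m inch '[[0,0,-1.5,-0.127,0],[0,0,-1.5,-0.127,0],[0,0,-1.5,-0.127,0],[-3.4,-4.8,0,0,0],[-3.4,-4.8,0,0,0]]' 60
python3 -m inch '[[-3.4,-4.8,0,0,0],[-3.4,-4.8,0,0,0],[-3.4,-4.8,0,0,0],[-3.4,-4.8,0,0,0],[-3.4,-4.8,0,0,0]]'
python3 -m inch '[[-3.4,-4.8,0,0,0],[-3.4,-4.8,0,0,0],[-3.4,-4.8,0,0,0],[0,0,0,0,0],[0,0,0,0,0]]'
python3 - <<'E'
from h import *
import json
s=observe();cv2.imwrite('pics/w1.png',read_camera('wrist'))
json.dump({k:list(map(float,s[k])) for k in('eef_pos','tcp_rot')},open('w1.json','w'));print(s['eef_pos'],s['tcp_rot'],s['joint_positions'],s['t'])
E
```

```text
t: 0.78
eef_pos: [0.2912, 0.4601, 0.276]
tcp_rot: [-0.0, -0.001, 1.0, -0.0]
ft_force: [1.0, -1.0, 0.2]
opening: 0.0852
gripper_force: 0.0
t: 1.4
eef_pos: [0.4617, 0.2193, 0.2762]
tcp_rot: [0.0, -0.0, 1.0, 0.0]
ft_force: [0.6, 1.0, 0.3]
opening: 0.0851
gripper_force: 0.0
t: 2.02
eef_pos: [0.5628, 0.077, 0.2758]
tcp_rot: [-0.001, 0.0, 1.0, 0.0]
ft_force: [-1.2, -0.2, 0.5]
opening: 0.0854
gripper_force: 0.0
[0.56280919 0.07703461 0.27579826] [-5.67864008e-04  3.47000905e-04  9.99999762e-01  1.82590415e-04] [ 4.55067650e-02  3.05114011e-02  1.51291122e+00  4.17025338e-04
  1.59928782e+00 -1.52458391e+00] 2.025
```

View pics/w1.png

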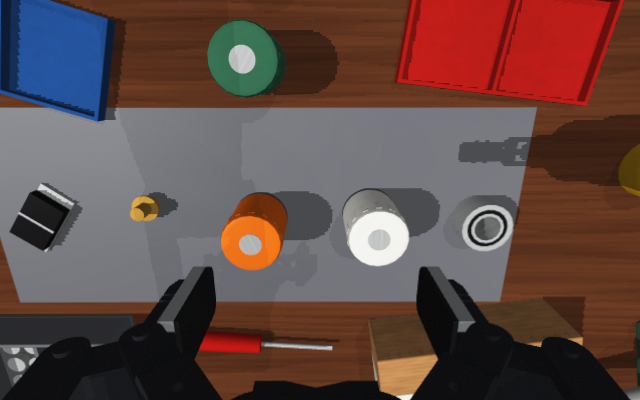

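Wrist view: orange top (250,244), white top (379,239), bearing (487,229), plug (145,209), pad (42,216) angled, green (242,60), red tray upper right, blue tray upper left. I'll take a second wrist view, shifted to the right, for parallax.

```bash
python3 -m inch '[[2,-5.3,0,0,0],[2,-5.3,0,0,0],[2,-5.3,0,0,0],[0,0,0,0,0],[0,0,0,0,0]]'
python3 - <<'E'
from h import *
import json
s=observe();cv2.imwrite('pics/w2.png',read_camera('wrist'))
json.dump({k:list(map(float,s[k])) for k in('eef_pos','tcp_rot')},open('w2.json','w'))
E
```

```text
t: 2.7
eef_pos: [0.5031, -0.0807, 0.2766]
tcp_rot: [0.0, -0.001, 1.0, 0.0]
ft_force: [0.2, -0.7, 0.3]
opening: 0.0855
gripper_force: 0.0
```

View pics/w2.png

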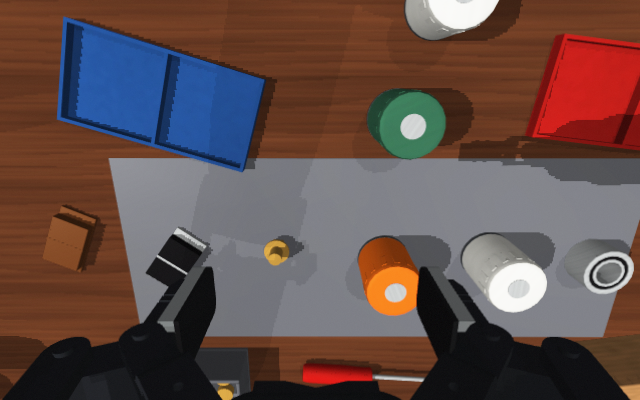

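Second view: orange label (396,293), white (518,289), bearing (609,271), plug (277,251), pad groove (178,266), green (413,127), blue tray whole at (165,95).

```bash
cat > m2.py <<'E'
from h import *
import json
np.set_printoptions(precision=4,suppress=True)
def ld(n):
    j=json.load(open(n+'.json'));return cv2.imread(f'pics/{n}.png'),cam('wrist',{k:np.array(v) for k,v in j.items()})
A,ca=ld('w1');B,cb=ld('w2')
def seed(im,p,tol=14):
    m=np.zeros((402,642),np.uint8)
    cv2.floodFill(cv2.medianBlur(im,3),m,p,0,(tol,)*3,(tol,)*3,4|cv2.FLOODFILL_MASK_ONLY|cv2.FLOODFILL_FIXED_RANGE|(255<<8))
    m=m[1:-1,1:-1];y,x=np.nonzero(m);return np.array([x.mean(),y.mean()]),len(x)
for n,a,b in(('orange',(250,244),(396,293)),('white',(379,239),(518,289)),('green',(242,59),(413,127))):
    (p,na),(q,nb)=seed(A,a),seed(B,b);print(n,p,na,q,nb,*tri(ca,p,cb,q))
for n,a,b in(('bearing',(487,229),(609,271)),('plug',(143,207),(276,252)),('groove',(40.5,217.5),(178.5,266.5))):print(n,*tri(ca,a,cb,b))
c=blobs(A,'black',100,(5,180,80,255))
P=plane(ca,np.vstack(c).reshape(-1,2),.017)[:,:2];print('pad block',cv2.minAreaRect(np.float32(P*1000)))
h=cv2.convexHull(np.vstack(blobs(B,'blue',300)));P=plane(cb,h.reshape(-1,2),.015)[:,:2];print('blue',cv2.minAreaRect(np.float32(P*1000)))
h=cv2.convexHull(np.vstack(blobs(A,'red',300,(390,0,640,110))));P=plane(ca,h.reshape(-1,2),.015)[:,:2];
print('red edge pts',plane(ca,[(397,82),(588,104)],.015)[:,:2])
# blue corner visible in both: rim height
print('blue corner z',tri(ca,(101,121),cb,(244,170)))
E
python3 m2.py
```

```text
orange [249.8951 244.2531] 324 [395.0975 292.3249] 277 [0.6441 0.01   0.0812] [np.float64(4.4471245890751684e-05), np.float64(4.4471245890711196e-05)]
white [378.7034 239.4576] 354 [518.1561 288.3721] 301 [0.6389 0.1456 0.081 ] [np.float64(1.8107130915832623e-05), np.float64(1.81071309159431e-05)]
green [242.3719  58.0443] 519 [412.7034 126.1419] 472 [0.4619 0.0138 0.0803] [np.float64(0.0003332729905648106), np.float64(0.00033327299056474743)]
bearing [0.6445 0.2812 0.0364] [np.float64(0.0017192614075024668), np.float64(0.001719261407502189)]
plug [ 0.6247 -0.1276  0.0207] [np.float64(0.0006763688049188153), np.float64(0.000676368804918969)]
groove [ 0.6364 -0.246   0.0315] [np.float64(0.0032781452547803683), np.float64(0.003278145254780381)]
pad block ((642.9077758789062, -258.0550537109375), (46.79540252685547, 70.49452209472656), 53.279842376708984)
blue ((441.4538879394531, -250.72030639648438), (213.5435791015625, 108.21627807617188), 73.39051818847656)
red edge pts [[0.482  0.1679]
 [0.5055 0.3804]]
blue corner z (array([ 0.5234, -0.1641,  0.0096]), [np.float64(0.0008863474465981862), np.float64(0.0008863474465979626)])
```

```bash
python3 -m inch '[[-4.7,3,0,0,0],[-4.7,3,0,0,0],[-4.7,3,0,0,0],[0,0,6,0,0],[0,0,6,0,0]]'
python3 -m inch '[[0,0,4,0,0],[0,0,4,0,0],[0,0,3,0,0],[0,0,2.1,0,0],[0,0,0,0,0]]'
python3 -m inch '[[0,0,0,0,0.5],[0,0,0,0,0.5],[0,0,0,0,0.5],[0,0,0,0,0.5],[0,0,0,0,0.5]]' 60
```

```text
t: 3.38
eef_pos: [0.6454, 0.0114, 0.1551]
tcp_rot: [0.001, -0.002, 1.0, 0.0]
ft_force: [-0.1, -0.4, -0.8]
opening: 0.0852
gripper_force: 0.0
t: 4.0
eef_pos: [0.6426, 0.0095, 0.0232]
tcp_rot: [-0.002, -0.001, 1.0, 0.0]
ft_force: [-0.7, 0.6, 0.1]
opening: 0.0854
gripper_force: 0.0
t: 4.62
eef_pos: [0.6458, 0.0082, 0.0276]
tcp_rot: [0.002, -0.0, 1.0, 0.0]
ft_force: [0.6, 1.9, 6.6]
opening: 0.0652
gripper_force: 67.2
```

```bash
python3 -m inch '[[0,0,-1,0,0.5],[0,0,-3,0,0.5],[0,0,-5,0,0.5],[2,-2,0,0,0.5],[4,-4.5,0,0,0.5]]'
python3 -m inch '[[4.4,-5,0,0,0.5],[4.4,-5,0,0,0.5],[4,-4.5,0,0,0.5],[0,0,0,0,0.5],[0,0,3,0,0.5]]'
python3 -m inch '[[0,0,3,0,0.5],[0,0,1.2,0,0.5],[0,0,0.8,0,0.5],[0,0,0.3,0,0.5],[0,0,0,0,0.5]]'
```

```text
t: 5.25
eef_pos: [0.5847, -0.0565, 0.1167]
tcp_rot: [0.001, -0.001, 1.0, -0.0]
ft_force: [-0.9, -1.6, -3.4]
opening: 0.0648
gripper_force: 67.6
t: 5.88
eef_pos: [0.4634, -0.1975, 0.088]
tcp_rot: [0.003, 0.001, 1.0, -0.001]
ft_force: [-0.5, -0.2, -3.9]
opening: 0.0653
gripper_force: 68.0
t: 6.5
eef_pos: [0.4621, -0.1959, 0.0329]
tcp_rot: [0.0, -0.0, 1.0, -0.0]
ft_force: [0.1, -0.4, -3.6]
opening: 0.0648
gripper_force: 68.0
```

```bash
python3 -m inch '[[0,0,0.2,0,0.5],[0,0,0,0,0.5],[0,0,0.1,0,0.5],[0,0,0,0,0.5],[0,0,0,0,0.5]]';python3 -m inch '[[0,0,0.1,0,0.5],[0,0,0,0,0.5],[0,0,0,0,0.5],[0,0,0,0,0.5],[0,0,0,0,0.5]]'
```

```text
t: 7.12
eef_pos: [0.4618, -0.1959, 0.0305]
tcp_rot: [0.0, -0.0, 1.0, -0.0]
ft_force: [-5.6, 2.5, 8.7]
opening: 0.0646
gripper_force: 69.1
t: 7.75
eef_pos: [0.4618, -0.1959, 0.0305]
tcp_rot: [0.0, -0.0, 1.0, -0.0]
ft_force: [-11.9, 5.0, 19.8]
opening: 0.0651
gripper_force: 70.1
```

```bash
python3 -m inch '[[0,0,-0.1,0,0.2],[0,0,0,0,0],[0,0,0,0,0],[0,0,0,0,0],[0,0,0,0,0]]';python3 -m inch '[[0,0,-2,0,0],[0,0,-5,0,0],[0,0,-5,0,0],[0,0,-5,0,0],[-3,-1,0,0,0]]'
python3 -m inch '[[-5,-2,0,0,0],[-5,-2,0,0,0],[-4,-1,0,0,0],[0,0,0,0,0],[0,0,0,0,0]]'
python3 - <<'E'
from h import *
import json
s=observe();cv2.imwrite('pics/w3.png',read_camera('wrist'))
json.dump({k:list(map(float,s[k])) for k in('eef_pos','tcp_rot')},open('w3.json','w'))
E
```

```text
t: 8.38
eef_pos: [0.4615, -0.1957, 0.0292]
tcp_rot: [-0.0, -0.0, 1.0, 0.0]
ft_force: [1.2, 0.6, 0.5]
opening: 0.0856
gripper_force: 0.0
t: 9.0
eef_pos: [0.494, -0.2071, 0.2057]
tcp_rot: [0.004, -0.0, 1.0, -0.002]
ft_force: [0.2, -0.4, -0.4]
opening: 0.0856
gripper_force: 0.0
t: 9.62
eef_pos: [0.6311, -0.2555, 0.1986]
tcp_rot: [-0.001, -0.0, 1.0, 0.0]
ft_force: [0.1, -0.3, 0.1]
opening: 0.0852
gripper_force: 0.0
```

View pics/w3.png

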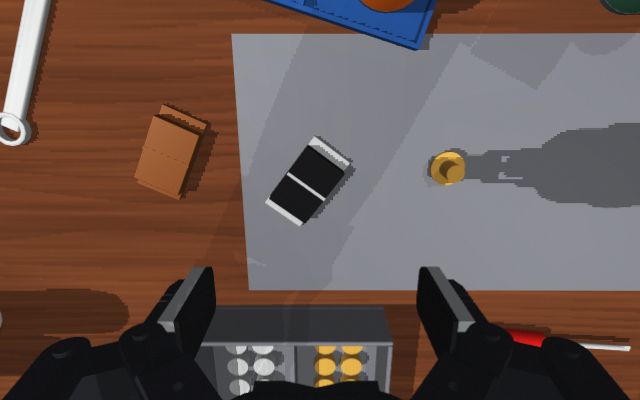

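Pad block centred near (308,183), long axis up-right, brown decoy at (172,152), plug at (448,168). Measuring.

```bash
cat > m3.py <<'E'
from m2 import *
C,cc=ld('w3')
b=blobs(C,'black',100,(255,130,355,230));print(len(b))
P=plane(cc,np.vstack(b).reshape(-1,2),.017)[:,:2];r=cv2.minAreaRect(np.float32(P*1000));print('pad',r);print(cv2.boxPoints(r))
m=cv2.boxPoints(cv2.minAreaRect(np.vstack(b)));print('px',m, m.mean(0))
bA=cv2.boxPoints(cv2.minAreaRect(np.vstack(c)));print('A px',bA.mean(0))
print(tri(ca,bA.mean(0),cc,m.mean(0)))
E
python3 m3.py | tail -n +10
```

```text
[0.5055 0.3804]]
blue corner z (array([ 0.5234, -0.1641,  0.0096]), [np.float64(0.0008865295027378221), np.float64(0.0008865295027379021)])
2
pad ((643.852783203125, -262.1859130859375), (44.26845169067383, 64.49225616455078), 53.21006774902344)
[[ 604.7731 -260.6002]
 [ 656.4208 -299.2234]
 [ 682.9324 -263.7717]
 [ 631.2847 -225.1484]]
px [[268.351  197.2866]
 [307.6643 144.417 ]
 [345.0627 172.2261]
 [305.7494 225.0957]] [306.7068 184.7563]
A px [ 39.053  219.7908]
(array([ 0.6443, -0.2619,  0.0123]), [np.float64(0.0005406571881011798), np.float64(0.0005406571881014117)])
```

```bash
python3 -m inch '[[-1.3,-0.7,0,0,0],[0,0,2,0.16,0],[0,0,2,0.16,0],[0,0,2,0.16,0],[0,0,2,0.162,0]]';python3 -m inch '[[0,0,4,0,0],[0,0,4,0,0],[0,0,2,0,0],[0,0,0,0,0],[0,0,0,0,0]]'
```

```text
t: 10.3
eef_pos: [0.644, -0.2627, 0.12]
tcp_rot: [0.001, 0.318, 0.948, -0.0]
ft_force: [0.6, -0.8, -0.7]
opening: 0.0853
gripper_force: 0.0
t: 10.92
eef_pos: [0.6458, -0.2634, 0.0218]
tcp_rot: [0.002, 0.315, 0.949, -0.0]
ft_force: [0.7, -0.1, 0.3]
opening: 0.0852
gripper_force: 0.0
```

```bash
python3 -m inch '[[0,0,1,0,0],[0,0,0.5,0,0],[0,0,0,0,0],[0,0,0,0,0.4],[0,0,0,0,0.7]]' 60;python3 -m inch '[[0,0,0,0,0.7],[0,0,0,0,0.7],[0,0,0,0,0.7],[0,0,0,0,0.7],[0,0,0,0,0.7]]'
```

```text
t: 11.55
eef_pos: [0.6447, -0.2628, 0.0046]
tcp_rot: [0.0, 0.315, 0.949, -0.0]
ft_force: [0.5, -0.5, 0.1]
opening: 0.0518
gripper_force: 0.0
t: 12.18
eef_pos: [0.6451, -0.263, 0.005]
tcp_rot: [0.001, 0.315, 0.949, -0.0]
ft_force: [-0.4, -0.8, 4.8]
opening: 0.042
gripper_force: 63.2
```

```bash
python3 -m inch '[[0,0,-1,0,0.7],[0,0,-3,0,0.7],[0,0,-4,-0.175,0.7],[0,0,-4,-0.176,0.7],[0,0,0,-0.176,0.7]]';python3 -m inch '[[2.2,4.7,0,0,0.7],[2.44,5.2,0,0,0.7],[2.44,5.2,0,0,0.7],[2.44,5.2,0,0,0.7],[2.44,5.2,0,0,0.7]]';python3 -m inch '[[2.44,5.2,0,0,0.7],[2.44,5.2,0,0,0.7],[2.44,5.2,0,0,0.7],[2.44,5.2,0,0,0.7],[2.44,5.2,0,0,0.7]]';python3 -m inch '[[2.44,5.2,0,0,0.7],[0,0,0,0,0.7],[0,0,0,0,0.7],[0,0,0,0,0.7],[0,0,0,0,0.7]]'
python3 - <<'E'
from h import *
import json
s=observe();im=read_camera('wrist');cv2.imwrite('pics/w4.png',im)
json.dump({k:list(map(float,s[k])) for k in('eef_pos','tcp_rot')},open('w4.json','w'))
E
```

```text
t: 12.8
eef_pos: [0.6469, -0.2638, 0.1297]
tcp_rot: [0.003, 0.054, 0.999, -0.001]
ft_force: [0.7, -0.8, -2.2]
opening: 0.0422
gripper_force: 62.5
t: 13.42
eef_pos: [0.5535, 0.006, 0.124]
tcp_rot: [-0.001, 0.057, 0.998, 0.0]
ft_force: [1.9, 0.6, -1.9]
opening: 0.0422
gripper_force: 62.4
t: 14.05
eef_pos: [0.4622, 0.278, 0.1242]
tcp_rot: [-0.0, 0.057, 0.998, -0.0]
ft_force: [0.1, 0.0, -2.5]
opening: 0.0424
gripper_force: 62.4
t: 14.68
eef_pos: [0.4458, 0.3299, 0.1242]
tcp_rot: [-0.0, 0.058, 0.998, -0.0]
ft_force: [-0.4, -0.7, -3.0]
opening: 0.0418
gripper_force: 62.5
```

View pics/w4.png

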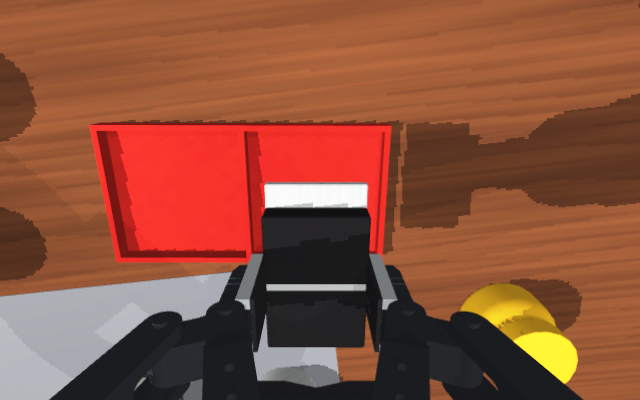

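Pad held square to the red tray's right (+y) compartment, with tray corners at (91,125), (391,125) and (118,262). Checking the tray pose from these.

```bash
python3 - <<'E' | tail -8
from m2 import *
C,cc=ld('w4')
P=plane(cc,[(91,125),(391,125),(118,262)],.015)[:,:2];print(P)
c=(P[1]+P[2])/2;v=P[1]-P[0];print('centre',c,np.linalg.norm(v),np.linalg.norm(P[2]-P[0]),'yaw',np.arctan2(v[1],v[0])-np.pi/2)
u=v/np.linalg.norm(v);print('R+',c+.052*u,'R-',c-.052*u)
print('tin',tri(*([cc,(537,350)]*2)) if 0 else '')
E
```

```text
[0.5053 0.3803]]
blue corner z (array([ 0.5231, -0.1642,  0.0096]), [np.float64(0.0008910723461766849), np.float64(0.0008910723461766879)])
[[0.3757 0.181 ]
 [0.4    0.3909]
 [0.483  0.1683]]
centre [0.4415 0.2796] 0.21125705873747114 0.10810708796755653 yaw -0.11563684970533528
R+ [0.4475 0.3313] R- [0.4355 0.228 ]
tin
```

```bash
python3 -m inch '[[-0.1,0.1,3,0,0.7],[0,0,4,0,0.7],[0,0,3,0,0.7],[0,0,1.2,0,0.7],[0,0,0,0,0.7]]';python3 -m inch '[[0,0,0.2,0,0.7],[0,0,0.1,0,0.7],[0,0,0,0,0.7],[0,0,0.1,0,0.7],[0,0,0,0,0.7]]'
```

```text
t: 15.35
eef_pos: [0.4462, 0.3314, 0.0119]
tcp_rot: [-0.001, 0.058, 0.998, -0.0]
ft_force: [-0.1, -0.6, -2.2]
opening: 0.0419
gripper_force: 62.5
t: 15.98
eef_pos: [0.4463, 0.3319, 0.0083]
tcp_rot: [0.0, 0.057, 0.998, 0.0]
ft_force: [-0.0, -0.7, -2.7]
opening: 0.0422
gripper_force: 62.5
```

```bash
python3 -m inch '[[0,0,0.1,0,0.7],[0,0,0,0,0.7],[0,0,0.1,0,0.7],[0,0,0,0,0.7],[0,0,0,0,0.7]]'
```

```text
t: 16.6
eef_pos: [0.4464, 0.332, 0.0079]
tcp_rot: [-0.0, 0.057, 0.998, -0.0]
ft_force: [-8.0, -5.2, 14.9]
opening: 0.042
gripper_force: 64.4
```

```bash
python3 -m inch '[[0,0,-0.1,0,0.3],[0,0,0,0,0.3],[0,0,0,0,0.3],[0,0,-1,0,0.3],[0,0,-3,0,0.3]]';python3 -m inch '[[0,0,-5,0,0],[0,0,-5,0,0],[-3.25,-2.5,0,0,0],[-4.5,-3.45,0,0,0],[-4.5,-3.45,0,0,0]]';python3 -m inch '[[-4.5,-3.45,0,0,0],[-4.5,-3.45,0,0,0],[0,0,0,0,0],[0,0,0,0,0],[0,0,0,0,0]]'
```

```text
t: 17.23
eef_pos: [0.4449, 0.331, 0.0463]
tcp_rot: [-0.002, 0.057, 0.998, -0.001]
ft_force: [-0.4, -0.2, 0.0]
opening: 0.0597
gripper_force: 0.0
t: 17.85
eef_pos: [0.5585, 0.2237, 0.1485]
tcp_rot: [0.001, 0.057, 0.998, 0.0]
ft_force: [0.2, 0.8, -0.3]
opening: 0.0855
gripper_force: 0.0
t: 18.48
eef_pos: [0.6381, 0.1467, 0.1476]
tcp_rot: [-0.0, 0.057, 0.998, 0.0]
ft_force: [0.4, 0.7, 0.1]
opening: 0.0855
gripper_force: 0.0
```

```bash
python3 - <<'E' | tail -4
from m2 import *
print(observe()['eef_pos'])
C=read_camera('wrist');cv2.imwrite('pics/w5.png',C);cc=cam('wrist')
b=blobs(C,'white',300);
for k in b[:3]:
    q=cen(k);print(q,cv2.boundingRect(k),plane(cc,[q],.08))
print('expect',proj(cc,[[.6389,.1456,.081]]))
E
```

```text
blue corner z (array([ 0.5231, -0.1641,  0.0096]), [np.float64(0.0008909193588481125), np.float64(0.0008909193588481472)])
[0.6381 0.1467 0.1476]
[305.8714 216.5773] (262, 170, 97, 91) [[0.6382 0.1427 0.08  ]]
expect [[310.5048 217.6443]]
```

```bash
python3 -m inch '[[0,-0.2,3,0,0],[0,0,4,0,0],[0,0,3,0,0],[0,0,2.2,0,0],[0,0,0,0,0]]';python3 -m inch '[[0,0,0,0,0.5],[0,0,0,0,0.5],[0,0,0,0,0.5],[0,0,0,0,0.5],[0,0,0,0,0.5]]' 60
```

```text
t: 19.15
eef_pos: [0.6367, 0.144, 0.0233]
tcp_rot: [-0.002, 0.057, 0.998, -0.0]
ft_force: [0.3, 0.4, 0.5]
opening: 0.0858
gripper_force: 0.0
t: 19.77
eef_pos: [0.6402, 0.144, 0.0275]
tcp_rot: [0.002, 0.057, 0.998, 0.0]
ft_force: [0.1, 0.4, 6.1]
opening: 0.0648
gripper_force: 67.2
```

```bash
python3 -m inch '[[0,0,-1,0,0.5],[0,0,-3,0,0.5],[0,0,-5,0,0.5],[3.2,0.9,0,0,0.5],[4.5,1.3,0,0,0.5]]';python3 -m inch '[[4.9,1.4,0,0,0.5],[4.9,1.4,0,0,0.5],[3.7,1,0,0,0.5],[0,0,0,0,0.5],[0,0,3,0,0.5]]';python3 -m inch '[[0,0,3,0,0.5],[0,0,1.3,0,0.5],[0,0,0.8,0,0.5],[0,0,0.3,0,0.5],[0,0,0,0,0.5]]';python3 -m inch '[[0,0,0.1,0,0.5],[0,0,0,0,0.5],[0,0,0.1,0,0.5],[0,0,0,0,0.5],[0,0,0,0,0.5]]'
```

```text
t: 20.4
eef_pos: [0.5648, 0.1742, 0.1166]
tcp_rot: [0.001, 0.058, 0.998, 0.0]
ft_force: [-0.7, 0.5, -3.0]
opening: 0.0654
gripper_force: 67.4
t: 21.02
eef_pos: [0.4373, 0.2286, 0.0881]
tcp_rot: [0.003, 0.057, 0.998, 0.001]
ft_force: [0.2, 0.1, -3.8]
opening: 0.065
gripper_force: 67.6
t: 21.65
eef_pos: [0.4354, 0.2277, 0.0319]
tcp_rot: [0.0, 0.057, 0.998, 0.0]
ft_force: [-0.3, 0.3, -4.3]
opening: 0.0648
gripper_force: 67.6
t: 22.28
eef_pos: [0.4352, 0.2277, 0.0306]
tcp_rot: [0.0, 0.057, 0.998, 0.0]
ft_force: [-5.9, -2.3, 8.1]
opening: 0.0649
gripper_force: 68.6
```

```bash
python3 -m inch '[[0,0,-0.1,0,0.2],[0,0,0,0,0],[0,0,0,0,0],[0,0,0,0,0],[0,0,-2,0,0]]';python3 -m inch '[[0,0,-5,0,0],[0,0,-5,0,0],[-3,1.1,0,0,0],[-4.3,1.5,0,0,0],[-4.5,1.6,0,0,0]]';python3 -m inch '[[-4.5,1.6,0,0,0],[-3.5,1.3,0,0,0],[0,0,0,0,0],[0,0,0,0,0],[0,0,0,0,0]]'
python3 - <<'E'
from h import *
import json
s=observe();im=read_camera('wrist');cv2.imwrite('pics/w6.png',im);print(s['eef_pos'],proj(cam('wrist',s),[[.6445,.2812,.037]]))
json.dump({k:list(map(float,s[k])) for k in('eef_pos','tcp_rot')},open('w6.json','w'))
E
```

```text
t: 22.9
eef_pos: [0.4332, 0.2269, 0.0488]
tcp_rot: [-0.002, 0.057, 0.998, -0.001]
ft_force: [-0.5, -0.1, 0.2]
opening: 0.0853
gripper_force: 0.0
t: 23.52
eef_pos: [0.5582, 0.2561, 0.1506]
tcp_rot: [0.0, 0.057, 0.998, 0.0]
ft_force: [-0.1, 0.4, 1.5]
opening: 0.0857
gripper_force: 0.0
t: 24.15
eef_pos: [0.6389, 0.2754, 0.1507]
tcp_rot: [0.0, 0.057, 0.998, 0.0]
ft_force: [-0.1, -0.1, -0.4]
opening: 0.0854
gripper_force: 0.0
[0.63893211 0.27536159 0.15065508] [[321.2158842  199.99852859]]
```

View pics/w6.png

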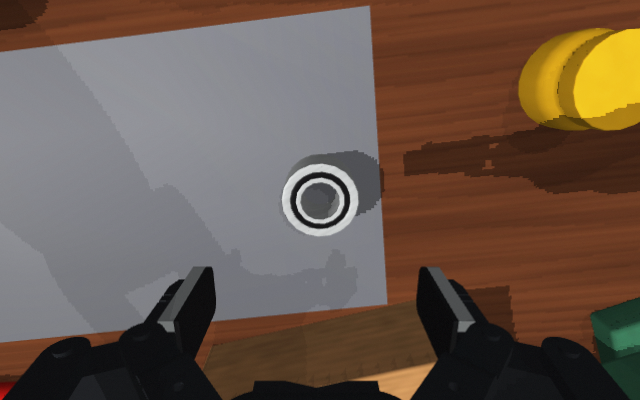

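Bearing top at (320,200), as predicted. Grasping it.

```bash
python3 -m inch '[[-0.5,0.6,4,0,0],[0,0,4,0,0],[0,0,4,0,0],[0,0,1.5,0,0],[0,0,0,0,0]]';python3 -m inch '[[0,0,0.9,0,0],[0,0,0.2,0,0],[0,0,0,0,0.5],[0,0,0,0,0.5],[0,0,0,0,0.5]]' 60;python3 -m inch '[[0,0,0,0,0.5],[0,0,0,0,0.5],[0,0,0,0,0.5],[0,0,0,0,0.5],[0,0,0,0,0.5]]'
```

```text
t: 24.82
eef_pos: [0.6445, 0.2806, 0.0149]
tcp_rot: [-0.001, 0.057, 0.998, -0.0]
ft_force: [0.3, -0.0, 1.0]
opening: 0.0854
gripper_force: 0.0
t: 25.45
eef_pos: [0.6462, 0.2809, 0.0057]
tcp_rot: [0.001, 0.057, 0.998, 0.0]
ft_force: [-0.7, -1.1, 6.0]
opening: 0.0586
gripper_force: 65.5
t: 26.08
eef_pos: [0.6462, 0.2809, 0.0057]
tcp_rot: [0.001, 0.057, 0.998, 0.0]
ft_force: [-0.6, 0.2, 5.9]
opening: 0.059
gripper_force: 65.5
```

```bash
python3 -m inch '[[0,0,-1,0,0.5],[0,0,-3,0,0.5],[0,0,-5,0,0.5],[0,0,-5,0.175,0.5],[0,0,0,0,0.5]]';python3 -m inch '[[0.4,-4.5,0,0,0.5],[0.4,-5.75,0,0,0.5],[0.4,-5.75,0,0,0.5],[0.4,-5.75,0,0,0.5],[0.4,-5.75,0,0,0.5]]';python3 -m inch '[[0.4,-5.75,0,0,0.5],[0.4,-5.75,0,0,0.5],[0.4,-5.75,0,0,0.5],[0.4,-5.75,0,0,0.5],[0.4,-5.75,0,0,0.5]]';python3 -m inch '[[0.4,-5.75,0,0,0.5],[0,0,0,0,0.5],[0,0,0,0,0.5],[0,0,0,0,0.5],[0,0,0,0,0.5]]'
python3 - <<'E'
from h import *
import json
s=observe();im=read_camera('wrist');cv2.imwrite('pics/w7.png',im);print(s['eef_pos'])
json.dump({k:list(map(float,s[k])) for k in('eef_pos','tcp_rot')},open('w7.json','w'))
E
```

```text
t: 26.7
eef_pos: [0.6486, 0.2821, 0.1515]
tcp_rot: [0.005, 0.145, 0.989, 0.003]
ft_force: [-0.1, 0.9, -2.2]
opening: 0.0589
gripper_force: 65.4
t: 27.32
eef_pos: [0.5455, 0.0215, 0.1426]
tcp_rot: [-0.001, 0.143, 0.99, -0.0]
ft_force: [0.6, -0.7, -2.3]
opening: 0.059
gripper_force: 65.7
t: 27.95
eef_pos: [0.4445, -0.2478, 0.1429]
tcp_rot: [-0.001, 0.144, 0.99, 0.001]
ft_force: [1.0, 0.2, -3.3]
opening: 0.0591
gripper_force: 65.7
t: 28.58
eef_pos: [0.4265, -0.2996, 0.1441]
tcp_rot: [-0.0, 0.143, 0.99, 0.0]
ft_force: [0.4, 0.6, -3.7]
opening: 0.0591
gripper_force: 66.0
[ 0.42647401 -0.29963066  0.14412874]
```

View pics/w7.png

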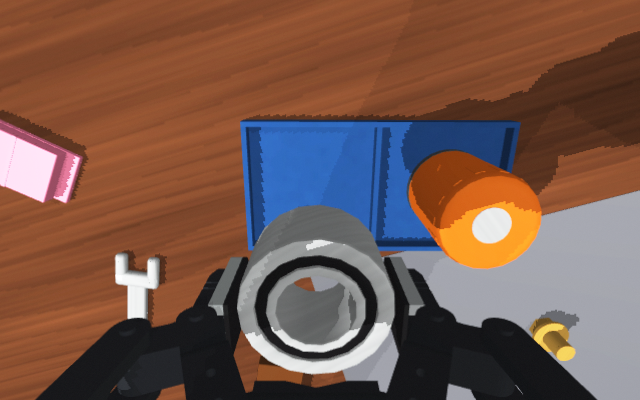

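Bearing is held level over the empty left (−y) blue compartment (315,185), and the orange filter stands in the other one (490,225). Lowering.

```bash
python3 -m inch '[[0,0,4,0,0.5],[0,0,5,0,0.5],[0,0,3,0,0.5],[0,0,1.2,0,0.5],[0,0,0,0,0.5]]';python3 -m inch '[[0,0,0.2,0,0.5],[0,0,0.1,0,0.5],[0,0,0,0,0.5],[0,0,0.1,0,0.5],[0,0,0,0,0.5]]'
```

```text
t: 29.25
eef_pos: [0.426, -0.3004, 0.0122]
tcp_rot: [-0.0, 0.144, 0.99, 0.0]
ft_force: [0.8, 0.1, -2.1]
opening: 0.059
gripper_force: 66.0
t: 29.88
eef_pos: [0.4262, -0.3011, 0.0087]
tcp_rot: [0.0, 0.144, 0.99, -0.0]
ft_force: [-0.1, 1.0, 0.0]
opening: 0.0592
gripper_force: 66.3
```

```bash
python3 -m inch '[[0,0,0.1,0,0.5],[0,0,0,0,0.5],[0,0,0,0,0.5],[0,0,0,0,0.5],[0,0,0,0,0.5]]'; python3 -m inch '[[0,0,0,0,0.2],[0,0,0,0,0.2],[0,0,0,0,0.2],[0,0,0,0,0.2],[0,0,0,0,0.2]]'
```

```text
t: 30.5
eef_pos: [0.4263, -0.3011, 0.0086]
tcp_rot: [0.0, 0.144, 0.99, -0.0]
ft_force: [-4.3, 3.9, 11.1]
opening: 0.0588
gripper_force: 67.3
t: 31.12
eef_pos: [0.426, -0.3008, 0.0072]
tcp_rot: [-0.0, 0.144, 0.99, 0.0]
ft_force: [0.3, 0.3, -0.4]
opening: 0.068
gripper_force: 0.0
```

```bash
python3 -m inch '[[0,0,-1,0,0.2],[0,0,-3,0,0.2],[0,0,-5,0,0.2],[0,0,-6,0,0.2],[0,0,-6,0,0.2]]'; python3 -m inch '[[0,0,-5,0,0],[6,0,0,0,0],[0,0,0,0,0],[0,0,0,0,0],[0,0,0,0,0]]'
python3 - <<'E'
from h import *
a=read_camera('scene');b=read_camera('side');cv2.imwrite('pics/scene9.png',a);cv2.imwrite('pics/side9.png',b)
A=cv2.resize(a[140:310,120:490],(740,340),interpolation=3);B=cv2.resize(b[125:305,235:450],(478,400),interpolation=3)
cv2.imwrite('pics/f1.png',A[:, :]);cv2.imwrite('pics/f2.png',B)
A0=cv2.imread('pics/scene0.png');cs,cd=cam('scene'),cam('side')
for n,c,im0,im,r in(('green','green',A0,a,(308,180,338,216)),('tin','yellow',A0,a,(450,160,485,192)),('plug','yellow',A0,a,(297,245,317,270))):
    p,q=blobs(im0,c,15,r),blobs(im,c,15,r);print(n,[cen(x[0]) if x else None for x in(p,q)])
E
```

```text
t: 31.75
eef_pos: [0.4257, -0.3006, 0.2199]
tcp_rot: [0.0, 0.144, 0.99, -0.0]
ft_force: [1.4, -0.9, 0.2]
opening: 0.0686
gripper_force: 0.0
t: 32.38
eef_pos: [0.3691, -0.284, 0.2677]
tcp_rot: [0.0, 0.144, 0.99, -0.0]
ft_force: [-0.1, -2.2, -0.4]
opening: 0.0852
gripper_force: 0.0
green [array([322.34554806, 197.35519126]), array([322.43468681, 197.44696254])]
tin [array([467.06357569, 176.54127151]), array([467.07948179, 176.5140056 ])]
plug [None, None]
```

View pics/f1.png

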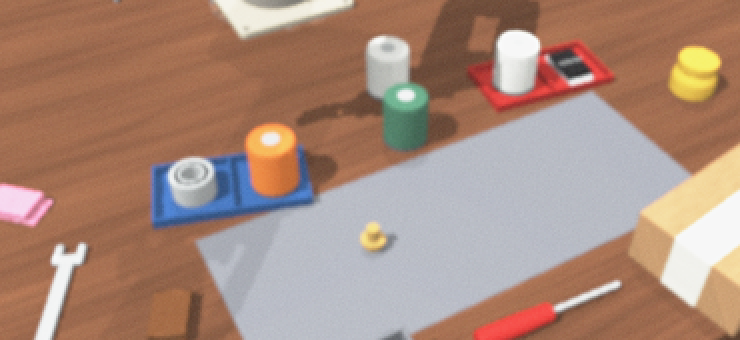

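View pics/f2.png

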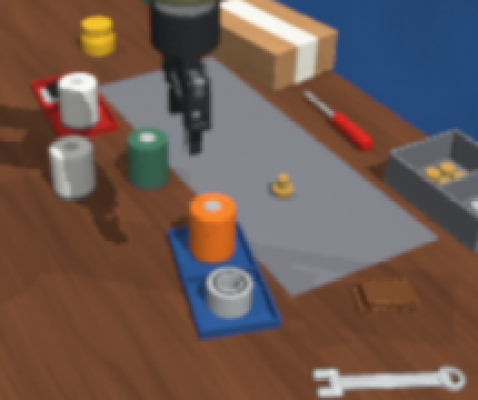

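The scene view shows white (517,62) and the pad (570,65) seated in the red tray, and the bearing (192,182) and orange (272,160) seated in the blue tray. The side view agrees. The plug, green filter, tin and spanner have not moved, so I'm handing in.

```bash
python3 -c "
from bench import *
print(sign_off())"
```

```text
the job is handed in; nothing more can be done
None
```

The job is handed in at about 32 s of the 99 s allowed: the white filter and brake pad are in the red tray, the orange filter and wheel bearing are in the blue tray, and in the final camera views all four look seated and the green filter, plug, tin and spanner unmoved (the hand-in returned no verdict).

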